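Bring the perfume round to the front of the lazy susan

TASK

Push the bamboo lazy susan round gently by its rim with the fingertips until the glass perfume bottle stands straight at the front, its sprayer facing out over the shelf's front edge towards the robot, then take the hand away and leave the turntable at rest. Touch none of the things standing on it, which should simply ride round upright in their places, and disturb nothing beside it on the shelf; nothing is to be gripped or lifted.

Things in the scene. Friction and masses are not known exactly. Their poses are not given: they have to be found in the camera images.
- lazy_susan: fixed lower plate of the lazy susan, a bamboo disc 200 mm across, on the white shelf (top 80 mm above the work surface, 360 mm deep, front edge about 175 mm in front of this point). Origin: on the turning axis, at the shelf top; it does not move. Axes as the world: -x is the front, z up. The deck of the turntable lies 34 mm above this origin
- turntable: bamboo turntable, turning endlessly about z. Origin: on the axis at its underside, 12 mm below the deck; its own -x axis points to perfume_spot. Deck 280 mm across; raised rim 12 mm thick (mid-line radius 134 mm), top 24 mm above the deck, four finger notches 56 mm wide between round-nosed rim ends. Takes about 0.1 N m to turn (1 N at the rim); stops almost at once when let go
- perfume_spot (a point): point on the deck's upper face 72 mm from the turning axis, turning with the turntable; the perfume bottle stands within 12 mm of it at the start and must stay by it
- perfume: the perfume bottle: upright flat rectangular clear glass body 46 mm wide, 24 mm thick, 50 mm high, with an aluminium collar and a round steel press-button sprayer on top, 80 mm high in all; loose on the deck. Origin: centre of its underside. Its own -x axis is its front, the side the sprayer's nozzle points to; it faces outwards from the turntable's axis within 0.2 rad
- honey_jar: empty open clear glass honey jar, 64 mm across, 76 mm high, loose on the deck. Origin: centre of its underside
- tin: round lidded aluminium tin, 64 mm across, 37 mm high, loose on the deck. Origin: centre of its underside
- cap: black plastic bottle cap, 32 mm across, 20 mm high, loose on the deck. Origin: centre of its underside
- lotion: amber glass bottle with a white cap, 48 mm across, 125 mm high, loose on the shelf beside the lazy susan. Origin: centre of its underside
- mug: white ceramic mug, 76 mm across, 80 mm high, loose on the shelf. Origin: centre of its underside
- candle: candle in a glass tumbler, 70 mm across, 60 mm high, loose on the shelf. Origin: centre of its underside
- hairbrush: dark wooden hairbrush lying bristles down on the shelf, about 175 mm long, 44 mm wide and 26 mm high. Origin: under its middle; x points from handle to head
- notch0 (a point): the middle of one of the four finger notches in the rim, on the deck's upper face 134 mm from the turning axis; it turns with the turntable. The notches are 90 degrees apart and 45 degrees from the places where things stand; seen from above with perfume_spot at the front (-x), this one is at the back left (left = +y)
- notch1 (a point): the middle of one of the four finger notches in the rim, on the deck's upper face 134 mm from the turning axis; it turns with the turntable. The notches are 90 degrees apart and 45 degrees from the places where things stand; seen from above with perfume_spot at the front (-x), this one is at the front left (left = +y)
- notch2 (a point): the middle of one of the four finger notches in the rim, on the deck's upper face 134 mm from the turning axis; it turns with the turntable. The notches are 90 degrees apart and 45 degrees from the places where things stand; seen from above with perfume_spot at the front (-x), this one is at the front right (left = +y)
- notch3 (a point): the middle of one of the four finger notches in the rim, on the deck's upper face 134 mm from the turning axis; it turns with the turntable. The notches are 90 degrees apart and 45 degrees from the places where things stand; seen from above with perfume_spot at the front (-x), this one is at the back right (left = +y)
There are look-alikes about, which are no part of the job. Of the things that look like the perfume, the middle-sized one is meant.

How it is judged:
By the outcome, as a careful person would: the job done as asked, in the order asked, and still so for the second after the job is handed in, with the robot touching nothing.
It also fails if it takes over 58 s, if anything falls off the work surface, if the arm or the gripper's body presses on something with over 40 N, if the wrist force passes 120 N, or if a joint passes its speed limit or range.

ROBOT

A 6-joint arm with a two-finger parallel gripper is mounted at the origin on the work surface. World frame = base frame: x ahead of the robot, y to its left, z up, the work surface at z = 0. Lengths are in mm, angles in rad, forces in N, time in s.
With the tool pointing down it reaches from about 350 to 775 mm from the base axis. Payload 7.3 kg.
Tool frame: the origin (TCP) lies at the very end of the fingers, on their centre line; the grasp point (between the pads) lies 19 mm behind it; z points along the fingers, y is the line along which they close (so a half turn about z gives the same grasp; the last joint's range is limited). The gripper opens to 92 mm and grips with 3 to 60 N. Pads are 19 mm wide; open, the fingers measure 130 mm over their backs; the gripper's body (75 mm by 190 mm) begins 47 mm behind the grasp point.
Start: joints at [-1.435, 0.342, 1.524, -0, 1.275, -0.146], TCP at [146.017, -504.305, 226.741] pointing down, gripper open.
Joint ranges: [-2.53, 2.53], [-0.77, 2.02], [0.04, 2.7], [-1, 4.14], [0.28, 2.66], [-3.11, 3.11]. Speed limits (rad/s): [2.57, 2.57, 3.14, 3.14, 3.14, 3.14].

INTERFACE

Orientations are given as [roll, pitch, yaw] about the fixed x, y, z axes, in that order (R = Rz(yaw) Ry(pitch) Rx(roll)).
In Python, from plant import get_obs, capture, close_job gives the robot as it stands. The module is installed in compiled form; this text tells all that it offers.
- The arm moves only by the shell command python3 -m handwheel 'ROWS'. ROWS is JSON, a list of rows, each a list of 3 entries, a list of its own where there are three numbers: the turn, a rotation vector about the tool's x, y, z in degrees, then the shift along the tool's x, y, z in m, then the opening, from 0 (shut) to 1 (fully open). A call has 1 to 12 rows; each row is the pose to reach, as a shift and turn from the pose commanded when the call began, along the tool's axes at that moment; what a row does not reach only later rows make up. A row lasts 1/10 s, in which the tool goes at most 50 mm and 8.59 degrees, less where a joint would pass 70% of its speed; a pose out of reach is approached as far as the arm can. A call with a gripper value outside its range is refused whole. The fingers move at their own pace and stop on an object; the grip force is fixed at half the most. Time passes only in rows, so rows that repeat a pose let the fingers close. It gives the time, the measured TCP pose, the force, the opening and the grip force at its end, in the units of the state.
- get_obs(): the state, without advancing time (a new reading comes with each control period).
- capture(name): name is "side" or "top" or "wrist"; returns a dict with "image" (480x640x3 uint8, red, green, blue), "depth" (480x640 float32, mm along the optical axis (not along the pixel's ray), 0 where there is no reading), "fx", "fy", "cx", "cy" (pixels), "k1" (the pictures are not rectified: a ray, as slopes to the right and down, at radius r is drawn at 1 + k1 r^2 times it, then the intrinsics apply), "camera_from_world" (4x4, takes a point from world to camera coordinates). Camera axes: x right, y down, z forward; pixel columns grow to the right and rows downward; lengths in mm; the calibration is good to about 2 mm. A picture is of the moment at which its call begins.
- close_job(): hands the job in; it is judged then, once.
The state is a dict: "time": time; "joint_positions": joint angles; "dq": joint speeds; "tau": joint torques, N m; "tool_pos": TCP position; "tcp_rot": TCP orientation; "contact_force": force on the tool from outside, world axes, zero at the start; "moment": the same for the moment, N m; "grip_width": finger opening in mm; "finger_force": force on a finger pad.
Only numpy, scipy, OpenCV 4.12 (cv2) and the standard library are available. Lean on these libraries where they do the work, as an engineer would, in place of code of your own. Each camera call takes 0.05 s, during which the arm holds its last target. There are 200 camera calls.

## Working session

There is one attempt and no reset: what is moved stays moved. The work goes in short steps, Python scripts to look and compute and a shell command to move; the robot and the scene stay as the last step left them, time stands still between calls to the robot, and variables do not carry over. Pictures are saved under pics/ and viewed, at most 10 in all, crops included, and the job is handed in when it is done.

```bash
mkdir -p pics
cat > h.py <<'E'
import numpy as np, cv2
from plant import get_obs, capture
def save(c,n,crop=None,s=1):
    im=c["image"][:,:,::-1]
    if crop: x0,y0,x1,y1=crop; im=im[y0:y1,x0:x1]
    cv2.imwrite("pics/"+n,cv2.resize(im,None,fx=s,fy=s,interpolation=cv2.INTER_CUBIC))
def ray(c,u,v):
    x=(u-c["cx"])/c["fx"];y=(v-c["cy"])/c["fy"];a,b=x,y
    for _ in range(20):
        k=1+c["k1"]*(a*a+b*b);a,b=x/k,y/k
    return np.array([a,b,1.])
def px_z(c,u,v,z):
    T=np.linalg.inv(c["camera_from_world"]);o=T[:3,3];d=T[:3,:3]@ray(c,u,v)
    return o+d*(z-o[2])/d[2]
def px_d(c,u,v):
    d=np.median(c["depth"][v-1:v+2,u-1:u+2]);T=np.linalg.inv(c["camera_from_world"])
    return T[:3,:3]@(ray(c,u,v)*d)+T[:3,3]
def proj(c,p):
    q=c["camera_from_world"]@np.r_[p,1];a,b=q[0]/q[2],q[1]/q[2];k=1+c["k1"]*(a*a+b*b)
    return np.array([c["fx"]*a*k+c["cx"],c["fy"]*b*k+c["cy"]])
E
python3 - <<'E'
from h import *
import pickle
o=get_obs();print(o["time"],o["tool_pos"],o["tcp_rot"],o["contact_force"])
for n in("top","side"):
    c=capture(n);save(c,n+"0.png");pickle.dump(c,open(n+".pkl","wb"))
E
```

```text
0.0 [ 145.95196763 -503.85933289  226.04684597] [-3.14001993e+00 -1.95965030e-04  2.81849240e-01] [ 0.4125401  -0.32661503 -0.27024021]
```

View pics/top0.png

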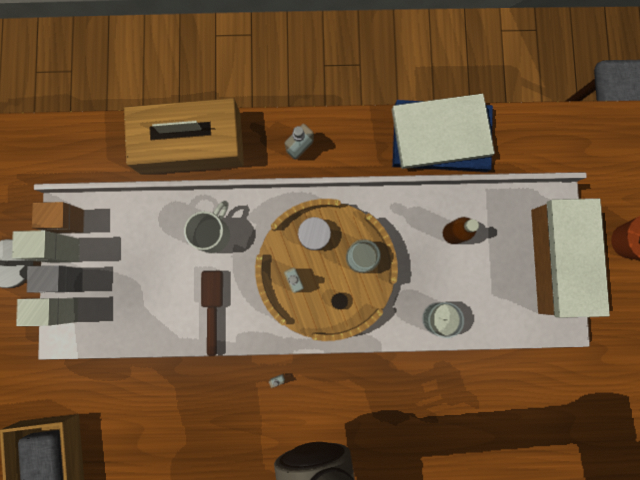

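View pics/side0.png

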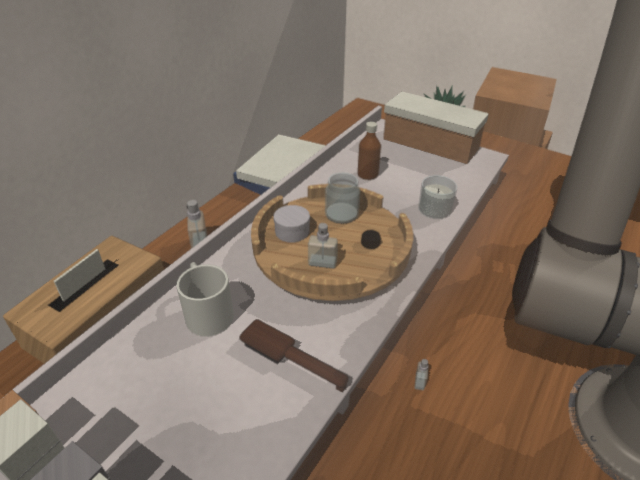

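Candidates for the perfume in the top view are (299,140), the big one behind the shelf; (293,280), on the deck; and (277,381), the small one in front of the shelf. The middle-sized one is on the deck. I'll check it in a close crop.

Run:
```python
from h import *
import pickle
c=pickle.load(open("top.pkl","rb"));save(c,"crop1.png",(247,190,407,350),3.7)
for u,v in[(299,128),(293,273),(278,378),(315,233),(320,285),(258,268),(60,200)]:print(u,v,px_d(c,u,v).round(1))
```

```text
299 128 [860.7  45.1 109.7]
293 273 [556.8  60.9 163.2]
278 378 [338.6 102.3  34.1]
315 233 [634.4  17.1 150.1]
320 285 [533.6   9.1 113.5]
258 268 [569.2 130.5 137.7]
60 200 [725.5 554.9  81.4]
```

View pics/crop1.png

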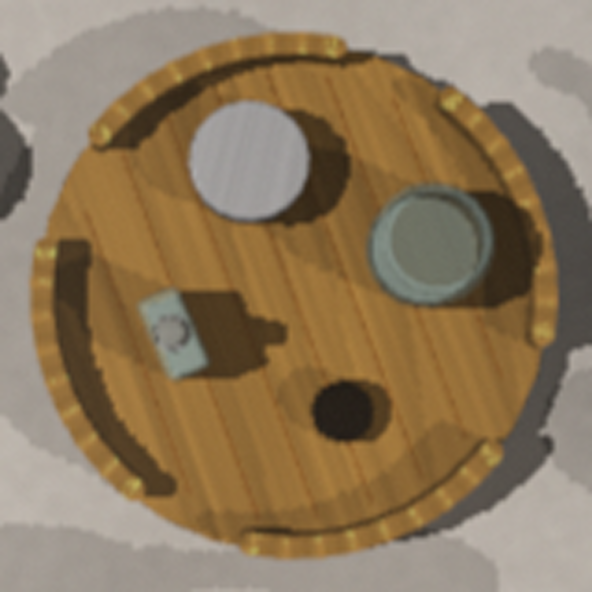

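The deck perfume is at crop (174,335), a clear bottle with a sprayer, and it is the middle-sized one. Next I work out the axis and turning angle from the rim ends.

Run:
```python
from h import *
import pickle
from scipy.optimize import least_squares
c=pickle.load(open("top.pkl","rb"))
P=lambda x,y,z:px_z(c,247+x/3.7-.4,190+y/3.7-.4,z)[:2]
E=np.array([P(x,y,138) for x,y in[(337,45),(100,132),(45,250),(133,487),(248,543),(492,453),(543,333),(450,100)]])
half=np.arcsin(28/134)+6/134  # angle from notch middle to nose centre
# ends alternate; notch mids between 1-2,3-4,5-6,7-0
def f(p):
    r=[]
    for i,e in enumerate(E):
        k=((i+1)//2)%4; s=-1 if i%2 else 1
        a=p[2]+k*np.pi/2+s*(half-3/134)
        r+=list(p[:2]+134*np.array([np.cos(a),np.sin(a)])-e)
    return r
# notch between 1-2 is upper-left: angle ~ from axis
b=None
for a0 in np.linspace(0,6,13):
    s=least_squares(f,[570,0,a0])
    if b is None or s.cost<b.cost:b=s
print(b.x,np.sqrt(2*b.cost/16))
ax=b.x[:2]
for k in range(4):print("notch ang",k,np.degrees(b.x[2]+k*np.pi/2)%360)
for n,x,y,z in[("bottle",175,335,164),("button",172,333,194),("tin",249,160,151),("cap",343,410,134),("jar",430,244,190)]:
    d=P(x,y,z)-ax;print(n,d+ax,np.hypot(*d),np.degrees(np.arctan2(d[1],d[0]))%360)
C=[P(x,y,164) for x,y in[(140,300),(170,290),(210,368),(180,380)]]
w=C[3]-C[0]+C[2]-C[1];print("face",np.degrees(np.arctan2(w[1],w[0]))%360+270, np.hypot(*w)/2)
for n,u,v,z in[("candle",445,319,140),("lotion",470,226,205),("mug",203,231,160),("brush head end",211,272,106),("brush handle",211,353,106),("brush L",202,290,106),("brushR",222,290,106)]:print(n,px_z(c,u,v,z).round(1))
```

```text
[ 5.65612023e+02 -2.95697553e+00 -4.51993850e-01] 2.432642369164605
notch ang 0 334.1026600464654
notch ang 1 64.1026600464654
notch ang 2 154.1026600464654
notch ang 3 244.1026600464654
bottle [543.0849364   59.39455554] 66.29617687419754 109.86436409833958
button [543.27383887  59.70539114] 66.52493274983705 109.62038086727667
tin [634.64545241  19.2153688 ] 72.5067389782257 17.80612064810543
cap [502.27098604 -27.70464971] 68.00392907336489 201.34084719963795
jar [585.15487613 -70.59489476] 70.4046249638647 286.1157712231365
face 475.7954322710917 45.59023953334906
candle [ 461.7 -232.   140. ]
lotion [ 634.2 -268.5  205. ]
mug [641.8 233.4 160. ]
brush head end [564.9 229.6 106. ]
brush handle [403. 230. 106.]
brush L [528.9 247.9 106. ]
brushR [528.  207.4 106. ]
```

```bash
python3 -m handwheel '[[[0,0,0],[0.04,-0.025,-0.02],0],[[0,0,0],[0.08,-0.05,-0.025],0],[[0,0,0],[0.12,-0.075,-0.025],0],[[0,0,0],[0.16,-0.1,-0.025],0],[[0,0,0],[0.2,-0.125,-0.025],0],[[0,0,8],[0.234,-0.145,-0.025],0],[[0,0,14],[0.26,-0.185,-0.025],0],[[0,0,20],[0.287,-0.225,-0.025],0],[[0,0,26],[0.313,-0.265,-0.025],0],[[0,0,32],[0.34,-0.305,-0.025],0],[[0,0,38],[0.366,-0.345,-0.025],0],[[0,0,42],[0.393,-0.385,-0.025],0]]'
cat > go.py <<'E'
import sys
from h import *
from scipy.spatial.transform import Rotation as R
# go.py x y z yawdeg : shift (m, tool axes) and turn from present pose
o=get_obs();r=R.from_euler("xyz",o["tcp_rot"]);a=list(map(float,sys.argv[1:]))
print(o["time"],np.round(o["tool_pos"],1),np.degrees(o["tcp_rot"]).round(1),np.round(o["contact_force"],2))
for i in range(0,len(a),4):
    t=R.from_euler("xyz",[np.pi,0,np.radians(a[i+3])])
    print((r.inv()*t).as_rotvec(degrees=True).round(1),(r.inv().apply(np.array(a[i:i+3])-o["tool_pos"])/1000).round(4))
E
python3 go.py 444 56.5 200 -26 444 56.5 121 -26
```

```text
time: 1.3
tool_pos: [416.4, -23.4, 251.7]
tcp_rot: [3.141, -0.0, -0.456]
contact_force: [0.9, -1.7, -0.5]
grip_width: 2.0
finger_force: 0.0
1.3 [416.4 -23.4 251.7] [180.   -0.  -26.1] [ 0.92 -1.75 -0.5 ]
[ 0.  -0.  -0.1] [-0.0104 -0.0839  0.0516]
[ 0.  -0.  -0.1] [-0.0104 -0.0839  0.1306]
```

```bash
python3 -m handwheel '[[[0,0,0],[-0.005,-0.042,0],0],[[0,0,0],[-0.01,-0.084,0.01],0],[[0,0,0],[-0.01,-0.085,0.06],0],[[0,0,0],[-0.01,-0.085,0.08],0],[[0,0,0],[-0.01,-0.085,0.08],0]]'
python3 - <<'E'
from h import *
o=get_obs();print(o["tool_pos"])
c=capture("wrist");save(c,"w1.png");s=capture("side");save(s,"s1.png",(230,130,450,330),3)
E
```

```text
time: 1.8
tool_pos: [442.3, 56.2, 168.9]
tcp_rot: [3.139, 0.007, -0.45]
contact_force: [-0.0, -0.8, 1.2]
grip_width: 0.1
finger_force: 0.0
[442.25270123  56.22066429 168.86206787]
```

View pics/w1.png

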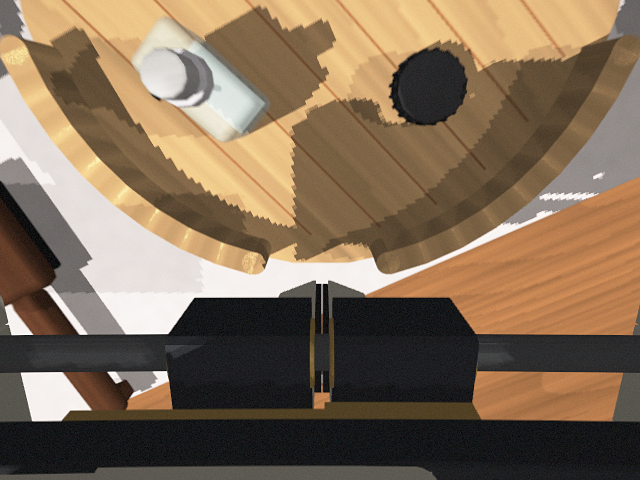

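View pics/s1.png

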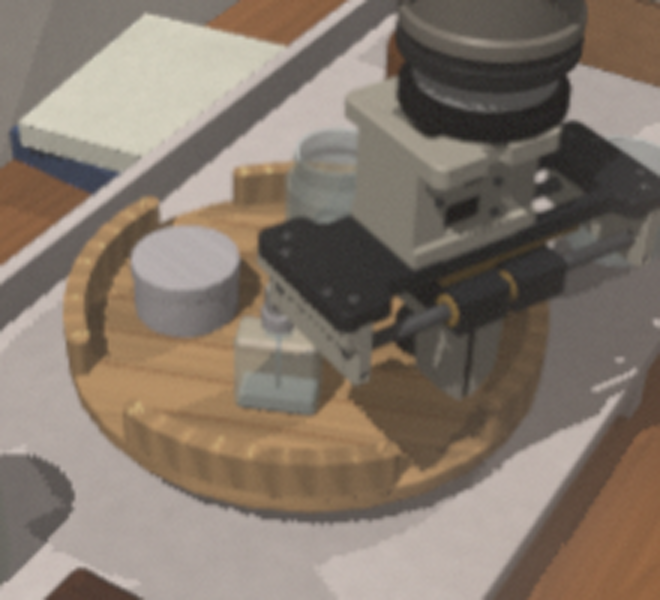

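The wrist view shows the notch noses at (262,262) and (380,262), centred on the fingers at 322. I lower into the notch.

```bash
python3 -m handwheel '[[[0,0,0],[0,0,0.02],0],[[0,0,0],[0,0,0.035],0],[[0,0,0],[0,0,0.045],0],[[0,0,0],[0,0,0.049],0],[[0,0,0],[0,0,0.049],0]]'; python3 go.py 443.5 56.5 122 -26
```

```text
time: 2.4
tool_pos: [444.9, 55.4, 123.1]
tcp_rot: [-3.141, -0.001, -0.452]
contact_force: [-0.1, 0.3, 0.3]
grip_width: 0.8
finger_force: 0.0
2.4 [444.9  55.4 123.1] [-180.    -0.   -25.9] [-0.06  0.25  0.27]
[-0.  -0.   0.1] [-0.0017 -0.0003  0.0011]
```

```bash
python3 -m handwheel '[[[0,0,-1],[0,0.0024,0],0],[[0,0,-2],[0,0.0048,0],0],[[0,0,-3],[0,0.0072,0],0],[[0,0,-4],[0.0003,0.0095,0],0],[[0,0,-5],[0.0005,0.0119,0],0],[[0,0,-6],[0.0007,0.0142,0],0],[[0,0,-7.5],[0.0012,0.0178,0],0],[[0,0,-9],[0.0017,0.0213,0],0],[[0,0,-10.5],[0.0023,0.0248,0],0],[[0,0,-12],[0.003,0.0283,0],0],[[0,0,-13.5],[0.0038,0.0317,0],0],[[0,0,-15],[0.0046,0.0352,0],0]]'
python3 - <<'E'
from h import *
c=capture("wrist");save(c,"w2.png")
E
```

```text
time: 3.6
tool_pos: [433.4, 21.8, 122.8]
tcp_rot: [-3.142, -0.0, -0.188]
contact_force: [0.7, 1.3, 0.3]
grip_width: 0.3
finger_force: 0.5
```

View pics/w2.png

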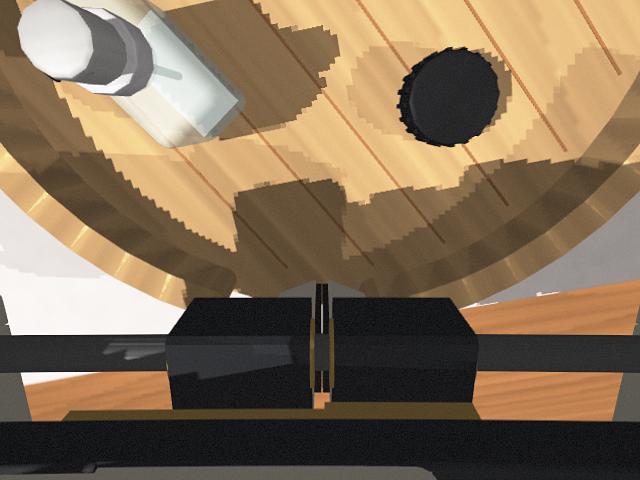

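The finger is now against the right-hand nose at (367,280), with only about 1.5 N of contact force. Nothing else is near it, so I carry on along the arc.

```bash
python3 -m handwheel '[[[0,0,-1],[0,0.0024,0],0],[[0,0,-2.5],[0.0001,0.006,0],0],[[0,0,-4],[0.0003,0.0095,0],0],[[0,0,-5.5],[0.0006,0.0131,0],0],[[0,0,-7],[0.001,0.0166,0],0],[[0,0,-8.5],[0.0015,0.0201,0],0],[[0,0,-10],[0.0021,0.0236,0],0],[[0,0,-11.5],[0.0027,0.0271,0],0],[[0,0,-13],[0.0035,0.0306,0],0],[[0,0,-14.5],[0.0043,0.034,0],0],[[0,0,-16],[0.0053,0.0375,0],0],[[0,0,-17],[0.0059,0.0398,0],0]]'
python3 -m handwheel '[[[0,0,-1],[0,0.0024,0],0],[[0,0,-2.5],[0.0001,0.006,0],0],[[0,0,-4],[0.0003,0.0095,0],0],[[0,0,-5.5],[0.0006,0.0131,0],0],[[0,0,-7],[0.001,0.0166,0],0],[[0,0,-8.5],[0.0015,0.0201,0],0],[[0,0,-10],[0.0021,0.0236,0],0],[[0,0,-11.5],[0.0027,0.0271,0],0],[[0,0,-13],[0.0035,0.0306,0],0],[[0,0,-14.5],[0.0043,0.034,0],0],[[0,0,-16],[0.0053,0.0375,0],0],[[0,0,-17],[0.0059,0.0398,0],0]]'
python3 - <<'E'
from h import *
p=get_obs()["tool_pos"];d=p[:2]-[565.6,-3];print(np.hypot(*d),np.degrees(np.arctan2(d[1],d[0]))%360)
c=capture("top");save(c,"t2.png",(247,190,407,350),3.7)
E
```

```text
time: 4.85
tool_pos: [431.7, -18.4, 122.7]
tcp_rot: [3.142, -0.0, 0.109]
contact_force: [0.5, 0.8, 0.0]
grip_width: 0.2
finger_force: 0.4
time: 6.05
tool_pos: [441.7, -57.3, 122.7]
tcp_rot: [-3.142, 0.0, 0.405]
contact_force: [0.7, 0.8, 0.9]
grip_width: 0.3
finger_force: 0.4
135.2578946228624 203.6743494083547
```

View pics/t2.png

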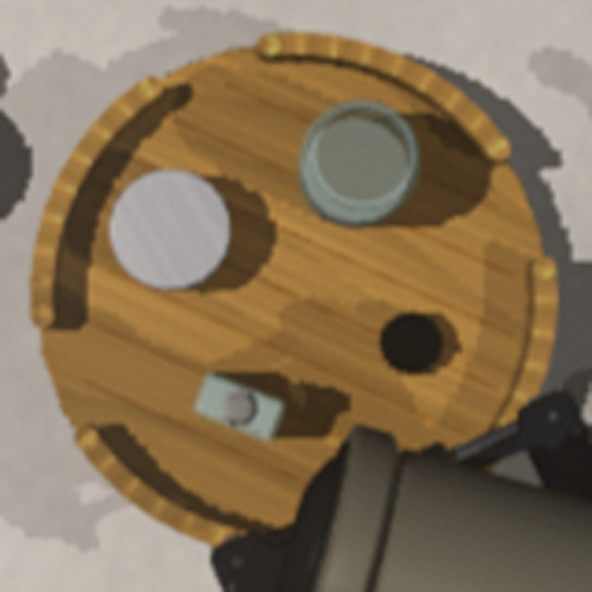

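```bash
cat > fit.py <<'E'
from h import *
from scipy.optimize import least_squares
import pickle
c=pickle.load(open("top.pkl","rb"))
P=lambda x,y,z:px_z(c,247+x/3.7-.4,190+y/3.7-.4,z)[:2]
half=np.arcsin(28/134)+3/134
A=[(337,45),(100,132),(45,250),(133,487),(248,543),(492,453),(543,333),(450,100)]
def fit(B):  # B: end index -> crop pixel; joint with the first picture
    S=[(1e9,i,P(*p,138)) for i,p in enumerate(A)]+[(0,i,P(*p,138)) for i,p in B.items()]
    def f(p):
        r=[]
        for t,i,e in S:
            a=(p[2] if t else p[3])+((i+1)//2)%4*np.pi/2+(-1 if i%2 else 1)*half
            r+=list(p[:2]+p[4]*np.array([np.cos(a),np.sin(a)])-e)
        return r
    s=min((least_squares(f,[565,-3,-.45,-.45+t,134]) for t in np.linspace(0,2,5)),key=lambda s:s.cost)
    n=np.degrees(s.x[3]);print(s.x.round(2),"rms",np.sqrt(s.fun@s.fun/len(s.fun)),"turned",np.degrees(s.x[3]-s.x[2]),"spot",n+135+0)
    return s
def face(C):
    C=[P(x,y,164) for x,y in C];w=C[3]-C[0]+C[2]-C[1];return (np.degrees(np.arctan2(w[1],w[0]))-90)%360,np.mean(C,0)
E
python3 - <<'E'
from fit import *
fit({0:(150,85),1:(42,315),2:(88,437),7:(268,47),6:(498,148),5:(543,270)})
print(face([(140,300),(170,290),(210,368),(180,380)]),face([(193,408),(207,374),(284,407),(270,440)]))
E
```

```text
[ 5.6535e+02 -2.9500e+00 -4.5000e-01  3.3000e-01  1.3374e+02] rms 2.4880316446516124 turned 44.80397861521703 spot 153.90663865345138
(np.float64(115.79543227109176), array([543.38419273,  59.4082529 ])) (np.float64(155.95036674999696), array([505.38916629,  27.53067369]))
```

```bash
python3 -m handwheel '[[[0,0,-1],[0,0.0024,0],0],[[0,0,-2.5],[0.0001,0.006,0],0],[[0,0,-4],[0.0003,0.0095,0],0],[[0,0,-5.5],[0.0006,0.0131,0],0],[[0,0,-7],[0.001,0.0166,0],0],[[0,0,-8.5],[0.0015,0.0201,0],0],[[0,0,-10],[0.0021,0.0236,0],0],[[0,0,-11.5],[0.0027,0.0271,0],0],[[0,0,-13],[0.0035,0.0306,0],0],[[0,0,-14.5],[0.0043,0.034,0],0],[[0,0,-16],[0.0053,0.0375,0],0],[[0,0,-17],[0.0059,0.0398,0],0]]'
python3 -m handwheel '[[[0,0,-1],[0,0.0024,0],0],[[0,0,-2],[0.0001,0.0047,0],0],[[0,0,-3],[0.0002,0.0071,0],0],[[0,0,-4],[0.0003,0.0095,0],0],[[0,0,-5],[0.0005,0.0119,0],0],[[0,0,-6],[0.0007,0.0142,0],0],[[0,0,-6.5],[0.0009,0.0154,0],0],[[0,0,-6.5],[0.0009,0.0154,0],0],[[0,0,-6.5],[0.0009,0.0154,0],0]]'
python3 - <<'E'
from h import *
p=get_obs()["tool_pos"];d=p[:2]-[565.4,-3];print(np.hypot(*d),np.degrees(np.arctan2(d[1],d[0]))%360)
c=capture("top");save(c,"t3.png",(247,190,407,350),3.7)
E
```

```text
time: 7.3
tool_pos: [462.8, -91.5, 122.6]
tcp_rot: [-3.141, 0.0, 0.702]
contact_force: [-0.5, 1.3, -0.1]
grip_width: 0.2
finger_force: 0.4
time: 8.2
tool_pos: [473.5, -102.8, 122.7]
tcp_rot: [3.141, 0.0, 0.814]
contact_force: [-0.3, -0.3, -0.3]
grip_width: 0.6
finger_force: 0.0
135.66112849519948 227.36740137628973
```

View pics/t3.png

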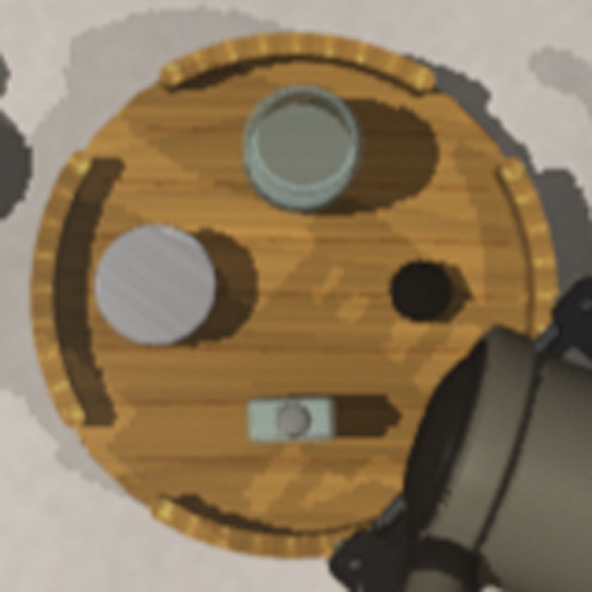

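```bash
python3 - <<'E'
from fit import *
fit({0:(78,160),1:(72,418),2:(162,510),7:(172,80),6:(432,85),5:(512,168)})
f,p=face([(248,440),(248,399),(334,398),(334,440)]);print(f,p,np.degrees(np.arctan2(p[1]+2.95,p[0]-565.4))%360)
E
python3 go.py 430 -150 122 46 430 -150 260 46
```

```text
[ 5.6490e+02 -3.3300e+00 -4.5000e-01  7.4000e-01  1.3393e+02] rms 2.26766180957706 turned 68.35381217252426 spot 177.45647220592383
179.0424486453981 [498.66585861   0.74329273] 176.8322895671465
8.25 [ 473.4 -102.7  122.7] [180.    0.   46.6] [-1.05 -0.52 -0.25]
[0.  0.  0.6] [-0.0642  0.0009  0.0007]
[0.  0.  0.6] [-0.0642  0.0009 -0.1373]
```

The bottle is nearly straight: spot at 177.5°, face at 179°. I give it a last nudge of about 1.8°, back off, then lift away.

```bash
python3 -m handwheel '[[[0,0,-0.5],[0,0.0012,0],0],[[0,0,-1],[0,0.0024,0],0],[[0,0,-1.5],[0.0001,0.0036,0],0],[[0,0,-1.8],[0.0001,0.0043,0],0],[[0,0,-1.8],[0.0001,0.0043,0],0],[[0,0,-1.8],[0,0.002,0],0],[[0,0,-1.8],[0,-0.002,0],0],[[0,0,-1.8],[0,-0.003,0],0],[[0,0,-1.8],[0,-0.003,0],0],[[0,0,-1.8],[0,-0.003,-0.015],0],[[0,0,-1.8],[0,-0.003,-0.045],0],[[0,0,-1.8],[0,-0.003,-0.09],0]]'
python3 -m handwheel '[[[0,0,0],[0,0,-0.03],0],[[0,0,0],[-0.02,0.01,-0.05],0],[[0,0,0],[-0.05,0.05,-0.05],0],[[0,0,0],[-0.05,0.1,-0.05],0],[[0,0,0],[-0.05,0.15,-0.05],0],[[0,0,0],[-0.05,0.18,-0.05],0],[[0,0,0],[-0.05,0.2,-0.05],0],[[0,0,0],[-0.05,0.2,-0.05],0]]'
python3 - <<'E'
from h import *
c=capture("top");save(c,"t4.png",(247,190,407,350),3.7)
E
```

```text
time: 9.45
tool_pos: [469.9, -100.1, 211.9]
tcp_rot: [-3.137, 0.002, 0.846]
contact_force: [1.5, -0.9, -0.3]
grip_width: 0.5
finger_force: 0.0
time: 10.25
tool_pos: [588.6, -272.3, 261.1]
tcp_rot: [-3.141, 0.0, 0.844]
contact_force: [-0.2, 0.3, -0.6]
grip_width: 0.4
finger_force: 0.0
```

View pics/t4.png

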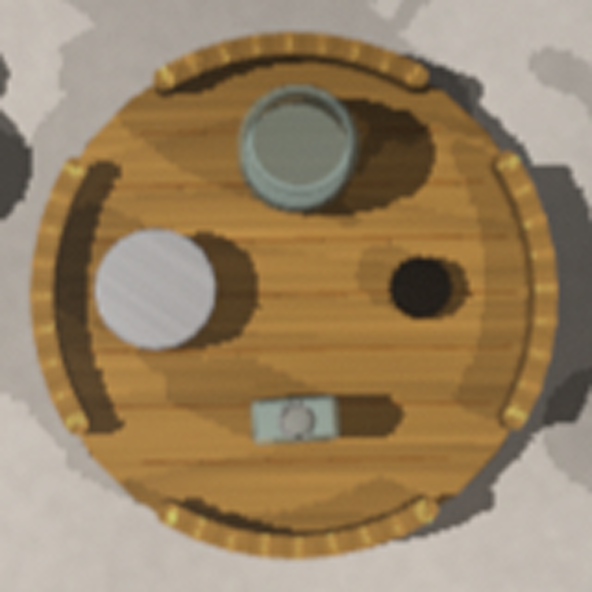

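Run:
```python
from fit import *
fit({0:(74,167),1:(78,422),2:(169,516),3:(430,511),4:(515,415),5:(508,162),6:(420,75),7:(165,77)})
f,p=face([(256,442),(252,401),(336,396),(338,438)]);print(f,p,np.degrees(np.arctan2(p[1]+3.3,p[0]-565.))%360)
q=capture("top");save(q,"full.png")
a=px_d
for n,u,v in[("lotioncap",470,226),("mug",190,218),("candle",445,319)]:print(n,px_d(q,u,v).round(0),px_d(c,u,v).round(0))
print(cv2.absdiff(q["image"],c["image"])[180:360,180:250].mean())
```

```text
[ 5.6554e+02 -3.3200e+00 -4.5000e-01  7.8000e-01  1.3415e+02] rms 2.3469353341873043 turned 70.44497697890334 spot 179.54763701585296
181.79487962567805 [498.61416276  -1.56447385] 178.5024564971096
lotioncap [ 634. -269.  203.] [ 634. -269.  205.]
mug [668. 259. 158.] [668. 259. 159.]
candle [ 460. -238.  120.] [ 461. -237.  121.]
11.821613756613756
```

View pics/full.png

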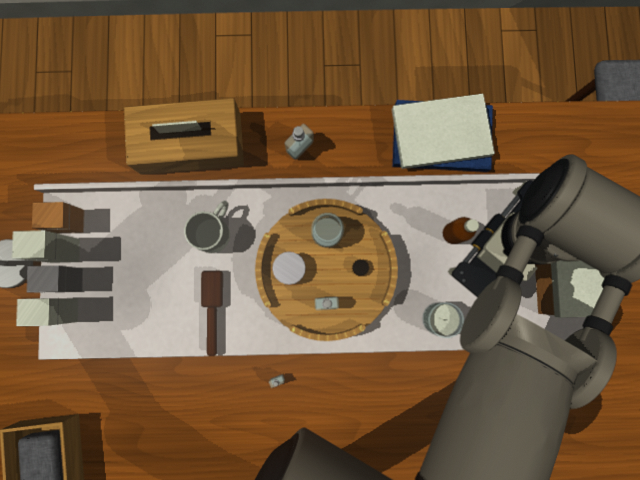

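The spot is within 0.5° of the front and the bottle faces the front edge within 2°. The neighbours are undisturbed and the hand is well clear.

```bash
python3 -c "
from plant import close_job
print(close_job())"
```

```text
the job is handed in; nothing more can be done
None
```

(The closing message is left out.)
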